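Line up the gearbox shaft and nip up the coupling setscrew

ROBOT

A 7-joint arm with a two-finger parallel gripper is mounted at the origin on the work surface. World frame = base frame: x ahead of the robot, y to its left, z up, the work surface at z = 0. Lengths are in m, angles in rad, forces in N, time in s.
With the tool pointing down it reaches from about 0.4 to 0.85 m from the base axis. Payload 10.4 kg.
Tool frame: the origin (TCP) lies on the centre line of the jaws, within the pads' length; the fingertips stand 11 mm ahead of it and the grasp point (between the pads) lies 8 mm behind it (manip.finger_overhang is the distance from the TCP to the fingertips, in m); z points along the fingers, y is the line along which they close (so a half turn about z gives the same grasp; the last joint's range is limited). The gripper opens to 85 mm and grips with 20 to 120 N. Pads are 22 mm wide; open, the fingers measure 114 mm over their backs; the gripper's body (76 mm by 85 mm) begins 54 mm behind the grasp point. The pads swing forward as they close: fully open they stand 13 mm farther back than shut.
Start: joints at [-1.293, 0.332, -0.065, 1.46, 0.022, 1.35, -0.088], TCP at [0.185, 0.597, 0.242] pointing down, gripper open.
Joint ranges: [-2.6, 2.6], [-0.5, 2.12], [-1.47, 1.34], [0.16, 2.42], [-1.27, 4.41], [0.06, 2.06], [-2.6, 2.6]. Speed limits (rad/s): [2.22, 2.22, 2.79, 2.79, 3.14, 3.14, 3.14].

INTERFACE

Orientations are given as a unit quaternion [x, y, z, w].
In Python, from workcell import manip, imaging, workorder gives the robot as it stands.
- The arm moves only by the tool jog_arm, never from a script. Its argument "deltas" is a list of rows, each an object with "gripper": the opening, from 0 (shut) to 1 (fully open); "offset": the shift along the tool's x, y, z in m, a list of three; "rotation": the turn, a rotation vector about the tool's x, y, z in degrees, a list of three. In form: [{"gripper": gripper, "offset": [tx, ty, tz], "rotation": [ax, ay, az]}, ...]. A call has 1 to 20 rows; each row shifts and turns the commanded pose from where the row before left it, along the tool's axes as they then stand; what a row does not reach is not made up. A row lasts 1/10 s, in which the tool goes at most 50 mm and 8.59 degrees, less where a joint would pass 70% of its speed; a pose out of reach is approached as far as the arm can. A call with a gripper value outside its range is refused whole. The fingers move at their own pace and stop on an object; "newtons" is the grip in N (left out, the last holds). Time passes only in rows, so rows that do not move let the fingers close. It gives the time, the measured TCP pose, the force, the opening and the grip force at its end, in the units of the state.
- manip.get_obs(): the state, without advancing time (a new reading comes with each control period).
- imaging.camera(name): name is "scene" or "top" or "wrist"; returns the picture (420x560x3 uint8, blue, green, red); there is no depth.
- imaging.camera_model(name): a dict with "camera_matrix" (3x3 intrinsics, pixels), "world_to_cam" (4x4, takes a point from world to camera coordinates); the wrist camera has in their place "hand_eye" (4x4, takes a point from camera to tool coordinates, whose origin is the TCP and whose axes are the flange's). Camera axes: x right, y up, looking along -z (the intrinsics and any distortion apply to the point x, -y, -z); pixel columns grow to the right and rows downward; lengths in m; the calibration is good to about 2 mm. The wrist camera is an equidistant fisheye: a pixel r from the principal point sees the ray r / f radians off the axis. A picture is of the moment at which its call begins: read the wrist's pose just before it. camera_model takes no time and is no camera call.
- workorder.hand_in(): hands the job in; it is judged then, once.
The state is a dict: "clock": time; "joint_pos": joint angles; "joint_velocities": joint speeds; "tau": joint torques, N m; "position": TCP position; "ee_rot": TCP orientation; "ft_force": force on the tool from outside, world axes, zero at the start; "torque": the same for the moment, N m; "grip_width": opening from 0.0 (shut) to 1.0 (fully open); "grasp_force": force on a finger pad.
Only numpy, scipy, OpenCV 4.12 (cv2) and the standard library are available. Lean on these libraries where they do the work, as an engineer would, in place of code of your own. Each camera call takes 0.05 s, during which the arm holds its last target. There are 200 camera calls.

TASK

Turn the gearbox by the tongue on its input until the flat on the output shaft faces straight up under the proud setscrew of the sleeve coupling. Then take the larger T-handle hex key from the rack, seat it fully in that setscrew and nip the screw up clockwise onto the flat, to about 0.45 N m and never beyond 0.65 N m. Draw the key out, stand it back in the rack, and leave the smaller key and everything else on the bench where it is.

Things in the scene. Friction and masses are not known exactly. Their poses are not given: they have to be found in the camera images.
- drive: Fixed to the bench: blue right-angle gearbox, motor taken off its top, its level 50 mm output shaft running into a black sleeve coupling (90 mm diameter, held still). Origin: on the bench under the setscrew. y runs along the shaft from sleeve to gearbox, z up. Shaft axis 95 mm, sleeve top 140 mm, gearbox top 180 mm over the bench; vertical input axis at y +143 mm; gearbox x +-75, y 68..218.
- tongue (a point): Steel coupling half on the gearbox: disc 72 mm across with a straight upright tongue 16 mm thick (point x), 62 mm long (point y), 30 mm high. Site: on the input axis, 15 mm below the tongue's top (236 mm over the bench). Drag 0.2 N m, stays where left. Geared 1:1 to the shaft: flat up = tongue lies along the output shaft (drive y); it starts 0.5 to 1.6 rad counter-clockwise of that, seen from above.
- output_shaft: The gearbox's level output shaft, 50 mm diameter, with a flat. Origin on its axis under the setscrew; y along the shaft towards the gearbox, z square out of the flat: z straight up = flat faces the setscrew. Turning the tongue counter-clockwise (from above) turns it about +y by the same angle.
- shaft_flat (a point): Bright machined flat on the dark output shaft, 0.7 mm deep and 11.7 mm wide, seen in the 38 mm gap between gearbox and sleeve; it runs on under the setscrew. Site: middle of the visible flat; z is its outward normal, y the shaft axis.
- socket (a point): Setscrew, 24 mm diameter, upright, 14 mm proud of the sleeve's top at the end near the gearbox (the sleeve's other screw, 50 mm further off, is already flush). Site: centre of its top face, 154 mm over the bench. Hexagon socket open upward, 12.8 mm across flats, 11 mm deep; point x is square to one of its six flats. The key has about 0.1 rad of turning play in it either way.
- screw_point: The setscrew's point, out of sight inside the sleeve. Turned clockwise it comes down clear of the shaft at first: with the flat up it lands after 1.8 to 2.5 rad of turning (differs each time) and is tight some 0.1 to 0.3 rad later; on the round it jams within 0.7 rad and cannot hold. Thread drag 0.2 N m; once the point bears, the moment at the screw climbs by about 1.8 N m per rad. Stays as left.
- key12: The larger T-handle hex key, the one that fits, 200 g, 143 mm high: straight steel hexagon shank 12 mm across flats, black handle bar across its top, 100 mm long, 16 mm thick, 26 mm high. Stands upright in one of the rack's two holes. Origin: centre of the tip; z up the shank, x along the handle bar and square to one of the hexagon's flats.
- key12_tip (a point): Lower end of the larger key, on its axis. The lowest 3 mm are tapered; the hexagon is full from there up.
- key12_grip (a point): Centre of the larger key's handle bar, 130 mm above its tip; axes as the key's.
- key8: The smaller T-handle hex key, to be left alone: shank 8 mm across flats, handle bar 80 x 14 x 22 mm, 124 mm high, in the other hole. Too small to turn the setscrew. Origin and axes as the larger key's.
- rack: Dark wooden block, 150 x 55 x 60 mm, fixed to the bench, with two upright square holes 15.4 mm wide (mouth widened by 2 mm), 50 mm deep, at x = -45 and +45 mm of its frame. Origin: centre of its underside. A key in its hole has its tip 10 mm above the bench.
- rack_hole0 (a point): Centre of the mouth of the rack's hole at x = -45 mm, 60 mm above the bench.
- rack_hole1 (a point): Centre of the mouth of the rack's hole at x = +45 mm, 60 mm above the bench.
- guide_block: Bystander: dark steel block with a hole, 95 x 52 x 36 mm, lying on the bench.
- bearing: Bystander: steel bearing ring, 72 mm diameter, 17 mm thick, lying flat.
- carton: Bystander: small closed carton, 110 x 70 x 45 mm.
- grease: Bystander: grease can, 74 mm diameter, 110 mm high.
- stud: Bystander: hexagon-head bolt standing on its head, 35 mm wide, 73 mm high.
- spanner: Bystander: spanner, 200 mm long, lying flat.
There are look-alikes about, which are no part of the job. What is shaped like the key12 but red is not meant.

How it is judged:
On the way, in this order (a step that is already met when the one before it is completed fails the run):
1. the flat of the output shaft faces up to the setscrew, within 0.12 rad, and is at rest (angle between output_shaft's own z axis and vertical below 0.12 rad and angular speed of output_shaft below 0.05 rad/s), for 0.2 s.
2. the larger key is seated in the setscrew's socket, its tip at least 7 mm below the top face (z of key12_tip in the frame of socket below -0.007 m and horizontal distance between key12_tip and socket below 0.003 m), for 0.1 s.
3. the setscrew is nipped up onto the flat: its point presses on the shaft with over 15 N (about 0.32 N m on the key) (contact force between screw_point and output_shaft above 15 N and angle between output_shaft's own z axis and vertical below 0.12 rad), for 0.1 s.
At the end, for the whole second after the job is handed in: Flat within 0.12 rad of facing straight up to the setscrew; the setscrew's point still pressing on it with over 10 N; the larger key released and at rest in a rack hole: tip under 16 mm above the bench, within 8 mm of the hole's axis, tilt under 0.12 rad (angle between each of output_shaft, key12's own z axis and vertical below 0.12 rad and contact force between screw_point and output_shaft above 10 N and height (world z) of key12_tip below 0.016 m and linear speed of key12 below 0.02 m/s and (horizontal distance between key12_tip and rack_hole0 below 0.008 m or horizontal distance between key12_tip and rack_hole1 below 0.008 m)); the robot touches nothing.
It fails at once if the setscrew is overtightened: its point presses on the shaft with over 60 N (about 0.68 N m on the key) (contact force between screw_point and output_shaft above 60 N).
It fails at once if the setscrew is driven onto the round of the shaft (over 20 N with the flat more than 0.2 rad off) (contact force between screw_point and output_shaft above 20 N and angle between output_shaft's own z axis and vertical above 0.2 rad).
It fails at once if the smaller key is lifted or knocked out of its hole (height (world z) of key8 above 0.025 m or angle between key8's own z axis and vertical above 0.25 rad).
It fails at once if a bystander is shifted by more than 25 mm (distance of any of guide_block, bearing, carton, grease, stud, spanner from where it was at the start of the episode above 0.025 m).
It also fails if it takes over 72 s, if anything falls off the work surface, if the arm or the gripper's body presses on something with over 40 N, if the wrist force passes 120 N, or if a joint passes its speed limit or range.

## Working session

There is one attempt and no reset: what is moved stays moved. The work goes in short steps, Python scripts to look and compute and a tool call to move; the robot and the scene stay as the last step left them, time stands still between calls to the robot, and variables do not carry over. Pictures are saved under pics/ and viewed, at most 10 in all, crops included, and the job is handed in when it is done.

Besides the shell and the picture viewer there is one more tool, called after "Call:" in YAML: its name, and indented under it one key for each argument. jog_arm: Moves the arm, as the interface text tells. Its arguments: {"type":"object","properties":{"deltas":{"type":"array","items":{"type":"object","properties":{"gripper":{"type":"number"},"offset":{"type":"array","items":{"type":"number"}},"rotation":{"type":"array","items":{"type":"number"}}}}},"newtons":{"type":"number"}},"required":["deltas"]}

```bash
mkdir -p pics; ls; cat > look.py <<'E'
import cv2,numpy as np
from workcell import manip,imaging
for n in ("scene","top"):
    cv2.imwrite(f"pics/{n}0.png",imaging.camera(n))
    m=imaging.camera_model(n); print(n,m)
print(imaging.camera_model("wrist")); print(manip.get_obs())
E
python3 look.py
```

```text
pics
scene {'camera_matrix': array([[457.38548091,   0.        , 278.49268109],
       [  0.        , 457.38548091, 207.96712394],
       [  0.        ,   0.        ,   1.        ]]), 'world_to_cam': array([[ 0.85488877,  0.5188088 , -0.00162018, -0.39256879],
       [-0.42588461,  0.70354567,  0.56889875,  0.14025585],
       [ 0.29628954, -0.48565514,  0.82240598, -1.54192215],
       [ 0.        ,  0.        ,  0.        ,  1.        ]])}
top {'camera_matrix': array([[512.22374431,   0.        , 282.45504262],
       [  0.        , 512.22374431, 221.80185598],
       [  0.        ,   0.        ,   1.        ]]), 'world_to_cam': array([[ 0.00865126, -0.9999566 ,  0.00345784, -0.03133829],
       [ 0.98670522,  0.00909772,  0.16226537, -0.50648424],
       [-0.16228978,  0.00200807,  0.9867411 , -1.6490652 ],
       [ 0.        ,  0.        ,  0.        ,  1.        ]])}
{'camera_matrix': array([[325.1922621 ,   0.        , 279.01789464],
       [  0.        , 325.1922621 , 206.18705752],
       [  0.        ,   0.        ,   1.        ]]), 'hand_eye': array([[-3.73991164e-04,  9.49
[... 331 characters left out ...]
nt_pos': array([-1.29256394,  0.33278302, -0.06471487,  1.4608115 ,  0.02157043,
        1.349898  , -0.08851348]), 'joint_velocities': array([-0.00201713, -0.00290701, -0.00015323, -0.0002108 ,  0.00152704,
        0.00088547,  0.00159286]), 'tau': array([ 3.17060963e-03, -6.26737046e+01,  5.03929693e-02, -3.92431068e+01,
        1.63065159e-02,  6.75004529e-03, -6.05317814e-05]), 'position': array([0.18509106, 0.59664772, 0.24163341]), 'ee_rot': array([ 1.49843516e-01,  9.88709541e-01, -5.97660437e-04, -8.06329849e-05]), 'ft_force': array([-0.09184261,  0.29624797, -0.62144749]), 'torque': array([ 0.03526224, -0.04118748,  0.03666764]), 'grasp_force': 0.0, 'grip_width': 0.9938572252638705}
```

View pics/top0.png

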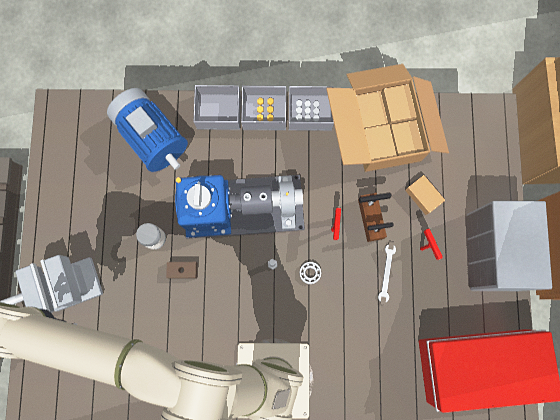

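View pics/scene0.png

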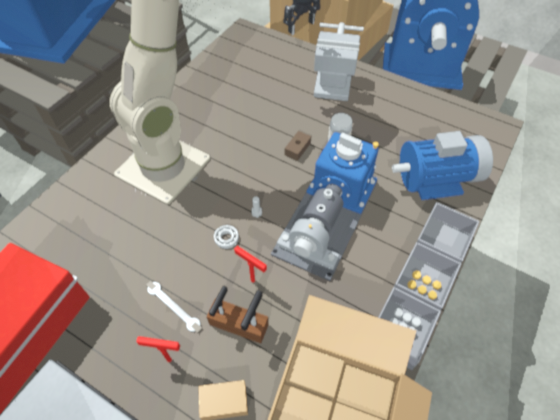

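View crops.

Top view: gearbox around (203,206) with the tongue at (199,195), setscrews near (247,197) and (263,197), and the rack at (372,215) with black keys at (374,197) and (380,226). The red keys are look-alikes. Next I zoom in.

```bash
python3 - <<'E'
import cv2,numpy as np
t=cv2.imread("pics/top0.png");s=cv2.imread("pics/scene0.png")
c=lambda i,x,y,w,h:cv2.resize(i[y:y+h,x:x+w],(400,300),interpolation=cv2.INTER_CUBIC)
# gearbox 140x105 crops, rack 80x60
cv2.imwrite("pics/zoom1.png",np.vstack([np.hstack([c(t,170,160,120,90),c(t,340,180,64,48*64//64)]),np.hstack([c(s,290,120,100,75),c(s,200,280,80,60)])]))
E
```

```text
(no output)
```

View pics/zoom1.png

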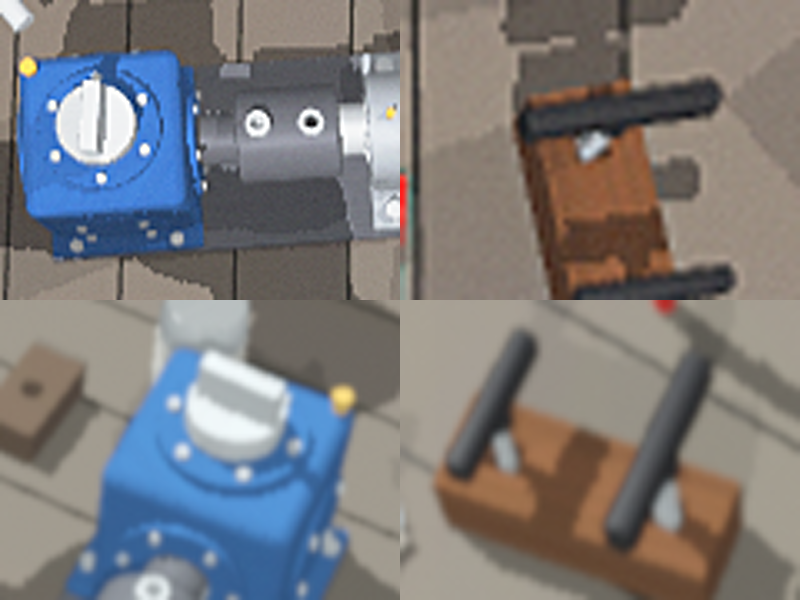

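The larger key is the upper bar in the top view, with its centre near (375.4,197.6), and the right-hand bar in the scene view, near (252,309.5). The tongue lies almost along world x, with its centre at top (198.8,194.5) and scene (351,140). The proud screw is at top (247.4,197) and scene (328,192).

```bash
cat > h.py <<'E'
import cv2,numpy as np
from workcell import manip,imaging
from scipy.spatial.transform import Rotation as R
def pose():
    o=manip.get_obs(); T=np.eye(4); T[:3,:3]=R.from_quat(o["ee_rot"]).as_matrix(); T[:3,3]=o["position"]; return T,o
def ray(n,px,T=None):
    m=imaging.camera_model(n);K=m["camera_matrix"]
    a,b=(px[0]-K[0,2])/K[0,0],(px[1]-K[1,2])/K[1,1]
    if n=="wrist":
        C=T@m["hand_eye"]; r=np.hypot(a,b); s=np.sin(r)/max(r,1e-9); d=np.array([a*s,-b*s,-np.cos(r)])
    else:
        C=np.linalg.inv(m["world_to_cam"]); d=np.array([a,-b,-1.])
    d=C[:3,:3]@d; return C[:3,3],d/np.linalg.norm(d)
def onz(n,px,z,T=None):
    o,d=ray(n,px,T); return o+d*(z-o[2])/d[2]
def tri(p,q):
    (a,u),(b,v)=p,q; s=np.linalg.lstsq(np.c_[u,-v],b-a,rcond=None)[0]; A=a+u*s[0];B=b+v*s[1]; return (A+B)/2,np.linalg.norm(A-B)
def yaw(T): return np.degrees(np.arctan2(T[1,0],T[0,0]))
E
python3 - <<'E'
from h import *
np.set_printoptions(precision=4,suppress=True)
for k,t,s,z in [("tongue",(198.8,194.5),(351.2,140),.251),("screw",(247.4,196.9),(328,192),.154),("key",(375.4,197.6),(252,309.5),.153)]:
    print(k,tri(ray("top",t),ray("scene",s)),onz("top",t,z),onz("scene",s,z))
print(yaw(pose()[0]))
f=lambda p,z:onz("top",p,z)
a=f((340+130/6.25,200),.153);b=f((340+312/6.25,180+95/6.25),.153);print("bar",a,b,np.linalg.norm(a-b))
E
```

```text
tongue (array([0.5589, 0.2238, 0.2313]), np.float64(0.009702371936979447)) [0.5505 0.2177 0.251 ] [0.5683 0.2098 0.251 ]
screw (array([0.5682, 0.0846, 0.1522]), np.float64(0.0055939691190964895)) [0.5655 0.0828 0.154 ] [0.5707 0.0855 0.154 ]
key (array([ 0.5724, -0.3151,  0.1394]), np.float64(0.006028901018031078)) [ 0.5672 -0.3146  0.153 ] [ 0.5781 -0.3173  0.153 ]
162.7642811525628
bar [ 0.5592 -0.2691  0.153 ] [ 0.5753 -0.3599  0.153 ] 0.0922198560036789
```

Call:
jog_arm:
  deltas:
    - {"offset": [0,0,-0.045],"rotation": [0,0,0],"gripper": 1}
    - {"offset": [0,0,-0.045],"rotation": [0,0,0],"gripper": 1}
    - {"offset": [-0.0427,-0.0225,0],"rotation": [0,0,0],"gripper": 1}
    - {"offset": [-0.0427,-0.0225,0],"rotation": [0,0,0],"gripper": 1}
    - {"offset": [-0.0427,-0.0225,0],"rotation": [0,0,0],"gripper": 1}
    - {"offset": [-0.0427,-0.0225,0],"rotation": [0,0,0],"gripper": 1}
    - {"offset": [-0.0427,-0.0225,0],"rotation": [0,0,0],"gripper": 1}
    - {"offset": [-0.0427,-0.0225,0],"rotation": [0,0,0],"gripper": 1}
    - {"offset": [-0.0427,-0.0225,0],"rotation": [0,0,0],"gripper": 1}
    - {"offset": [-0.0427,-0.0225,0],"rotation": [0,0,0],"gripper": 1}
    - {"offset": [-0.0427,-0.0225,0],"rotation": [0,0,0],"gripper": 1}
    - {"offset": [-0.0427,-0.0225,0],"rotation": [0,0,0],"gripper": 1}
    - {"offset": [-0.0427,-0.0225,0],"rotation": [0,0,0],"gripper": 1}
    - {"offset": [0,0,0],"rotation": [0,0,-8.5],"gripper": 1}
    - {"offset": [0,0,0],"rotation": [0,0,-8.5],"gripper": 1}
    - {"offset": [0,0,0],"rotation": [0,0,0],"gripper": 1}
    - {"offset": [0,0,0],"rotation": [0,0,0],"gripper": 1}

```text
clock: 1.8
position: [0.5603, 0.2215, 0.332]
ee_rot: [0.004, 1.0, -0.0, -0.0]
ft_force: [0.6, 0.8, 0.4]
grip_width: 1.0
grasp_force: 0.0
```

```bash
python3 - <<'E'
from h import *
T,o=pose(); im=imaging.camera("wrist"); cv2.imwrite("pics/w1.png",im); print(T[:3,3],yaw(T),o["joint_pos"],o["clock"])
np.save("w1T",T)
E
```

```text
[0.56025837 0.22154582 0.33203776] 179.52978319269263 [-0.66040864  0.25078484  0.26010104  1.38972675 -0.06414496  1.5097679
  1.15843839] 1.8
```

View pics/w1.png

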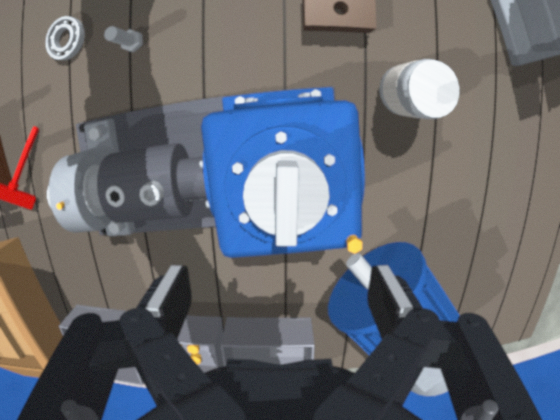

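The wrist view shows the tongue top running from (287,163) to (286,245), the proud screw at (152,194) and the flush screw at (115,196).

```bash
python3 - <<'E'
from h import *
np.set_printoptions(precision=4,suppress=True)
T=np.load("w1T.npy");im=cv2.imread("pics/w1.png");g=cv2.cvtColor(im,cv2.COLOR_BGR2GRAY)
for y in (166,175,205,235,243,248): print(y,g[y,266:306:2])
for x in (280,287,293): print(x,g[156:172:2,x],g[238:256:2,x])
for z in (.236,.251):
    a=onz("wrist",(287,163),z,T);b=onz("wrist",(286,245.5),z,T);c=onz("wrist",(275.5,205),z,T);d=onz("wrist",(298.5,205),z,T)
    print(z,a,b,np.linalg.norm(a-b),np.linalg.norm(c-d),(a+b)/2,(c+d)/2)
s=onz("wrist",(151.5,193.5),.154,T);q=onz("wrist",(115,196),.140,T);print(s,q,s-q)
# disc ellipse for axis check
b=((im[...,2]>150)&(abs(im[...,2].astype(int)-im[...,0])<45)).astype(np.uint8)[:,:]
n,l,st,c=cv2.connectedComponentsWithStats(b);i=l[205,265];print(st[i],c[i])
E
```

```text
166 [240 239 240 240 234 179 189 203 204 205 204 200 202 202 197 197 205 223
 224 224]
175 [238 238 239 237 230 195 235 242 244 243 244 244 243 243 243 240 216 221
 224 225]
205 [241 241 241 234 182 202 238 242 243 241 243 242 241 241 241 232 217 225
 226 225]
235 [ 72  77  80  90 111 194 239 241 241 242 241 241 237 238 236 190 117  97
 108 106]
243 [104 111 110  82  84 185 237 238 238 239 240 238 238 236 234 177 109 103
 107 112]
248 [111 112 105  77  72  70  72  68  76  74  81 104 103 107 105 100 102 100
  98 100]
280 [242 236 207 181 182 203 238 242] [241 242 241 230 133  68  70  70  79]
287 [238 228 206 183 181 203 238 244] [241 240 240 231 151  91  83  79  70]
293 [236 229 213 181 184 201 238 244] [240 238 238 231 154 105  93  86  83]
0.236 [0.5219 0.2281 0.236 ] [0.586  0.2273 0.236 ] 0.06402114571292596 0.016887922334296195 [0.554  0.2277 0.236 ] [0.5532 0.2281 0.236 ]
0.251 [0.5191 0.2278 0.251 ] [0.5789 0.227  0.251 ] 0.05978602665939075 0.015770754547682245 [0.549  0.2274 0.251 ] [0.5483 0.2277 0.251 ]
[0.5661 0.0895 0.154 ] [0.572  0.0367 0.14  ] [-0.0059  0.0528  0.014 ]
[ 239  151   98   95 6025] [285.6863 195.7192]
```

Call:
jog_arm:
  deltas:
    - {"offset": [0.005,0.006,0],"rotation": [0,0,0],"gripper": 0.6}
    - {"offset": [0,0,0.045],"rotation": [0,0,0],"gripper": 0.6}
    - {"offset": [0,0,0.04],"rotation": [0,0,0],"gripper": 0.6}
    - {"offset": [0,0,0.014],"rotation": [0,0,0],"gripper": 0.6}
    - {"offset": [0,0,0],"rotation": [0,0,0],"gripper": 0.6}
    - {"offset": [0,0,0],"rotation": [0,0,0],"gripper": 0}
    - {"offset": [0,0,0],"rotation": [0,0,0],"gripper": 0}
    - {"offset": [0,0,0],"rotation": [0,0,0],"gripper": 0}
    - {"offset": [0,0,0],"rotation": [0,0,0],"gripper": 0}
    - {"offset": [0,0,0],"rotation": [0,0,0],"gripper": 0}
    - {"offset": [0,0,0],"rotation": [0,0,0],"gripper": 0}
  newtons: 30

```text
clock: 2.95
position: [0.5564, 0.2273, 0.2356]
ee_rot: [0.003, 1.0, 0.001, 0.001]
ft_force: [-1.7, -2.3, 7.0]
grip_width: 0.182
grasp_force: 31.0
```

Call:
jog_arm:
  deltas:
    - {"offset": [0,0,-0.002],"rotation": [0,0,4],"gripper": 0}
    - {"offset": [0,0,0],"rotation": [0,0,8],"gripper": 0}
    - {"offset": [0,0,0],"rotation": [0,0,8],"gripper": 0}
    - {"offset": [0,0,0],"rotation": [0,0,8],"gripper": 0}
    - {"offset": [0,0,0],"rotation": [0,0,8],"gripper": 0}
    - {"offset": [0,0,0],"rotation": [0,0,8],"gripper": 0}
    - {"offset": [0,0,0],"rotation": [0,0,8],"gripper": 0}
    - {"offset": [0,0,0],"rotation": [0,0,8],"gripper": 0}
    - {"offset": [0,0,0],"rotation": [0,0,8],"gripper": 0}
    - {"offset": [0,0,0],"rotation": [0,0,8],"gripper": 0}
    - {"offset": [0,0,0],"rotation": [0,0,8.5],"gripper": 0}
    - {"offset": [0,0,0],"rotation": [0,0,0],"gripper": 0}
    - {"offset": [0,0,0],"rotation": [0,0,0],"gripper": 0}

```text
clock: 4.25
position: [0.5563, 0.2274, 0.2357]
ee_rot: [0.673, 0.739, 0.001, 0.001]
ft_force: [6.6, -0.5, -7.7]
grip_width: 0.175
grasp_force: 30.6
```

```bash
python3 - <<'E'
from h import *
T,o=pose(); im=imaging.camera("wrist"); cv2.imwrite("pics/w2.png",im); print(T[:3,3],yaw(T),o["joint_pos"],o["clock"],o["ft_force"],o["torque"])
np.save("w2T",T)
E
```

```text
[0.55631443 0.22744025 0.2357449 ] 95.34537462427187 [-0.81887429  0.29057586  0.43639586  1.56174049 -0.12489862  1.31511084
 -0.27386182] 4.25 [ 6.5904324  -0.48432671 -7.7294192 ] [ 0.08155394 -1.19728547  0.48828889]
```

View pics/w2.png

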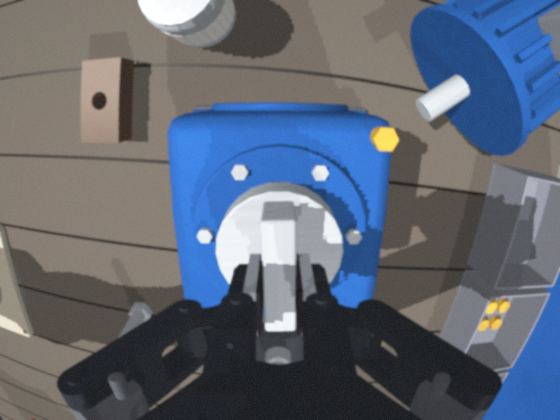

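The bolts at (239,172) and (320,172) are level and the tongue is upright in the image, so it lies along the drive to about 0.5°. I release it and move over the screw.

Call:
jog_arm:
  deltas:
    - {"offset": [0,0,0],"rotation": [0,0,0],"gripper": 0.7}
    - {"offset": [0,0,0],"rotation": [0,0,0],"gripper": 0.7}
    - {"offset": [0,0,0],"rotation": [0,0,0],"gripper": 0.7}
    - {"offset": [0,0,0],"rotation": [0,0,0],"gripper": 0.7}
    - {"offset": [0,0,-0.04],"rotation": [0,0,0],"gripper": 0.7}
    - {"offset": [0,0,-0.04],"rotation": [0,0,0],"gripper": 0.7}
    - {"offset": [-0.048,0,0],"rotation": [0,0,0],"gripper": 0.7}
    - {"offset": [-0.048,0,0],"rotation": [0,0,0],"gripper": 0.7}
    - {"offset": [-0.047,0,0],"rotation": [0,0,0],"gripper": 0.7}
    - {"offset": [0,0,0.045],"rotation": [0,0,0],"gripper": 0.7}
    - {"offset": [0,0,0.045],"rotation": [0,0,0],"gripper": 0.7}
    - {"offset": [0,0,0],"rotation": [0,0,0],"gripper": 0.7}
    - {"offset": [0,0,0],"rotation": [0,0,0],"gripper": 0.7}

```text
clock: 5.6
position: [0.5686, 0.0853, 0.2263]
ee_rot: [0.674, 0.739, -0.0, -0.0]
ft_force: [0.7, 0.2, 1.5]
grip_width: 0.699
grasp_force: 0.0
```

```bash
python3 - <<'E'
from h import *
T,o=pose(); im=imaging.camera("wrist"); cv2.imwrite("pics/w3.png",im); print(T[:3,3],yaw(T),o["joint_pos"],o["clock"],o["ft_force"])
np.save("w3T",T)
m=imaging.camera_model("wrist")
p=np.linalg.inv(T@m["hand_eye"])@np.array([.5696,.085,.154,1]);K=m["camera_matrix"]
th=np.arctan2(np.hypot(p[0],p[1]),-p[2]);ph=np.arctan2(-p[1],p[0]);u=K[0,2]+K[0,0]*th*np.cos(ph);v=K[1,2]+K[0,0]*th*np.sin(ph);print(u,v)
u,v=int(u),int(v);c=im[max(0,v-50):v+50,u-60:u+60]
small=cv2.resize(im,(400,300));z=cv2.resize(c,(400,300),interpolation=cv2.INTER_CUBIC)
cv2.imwrite("pics/w3z.png",np.hstack([small,z])); print(max(0,v-50),u-60,c.shape)
E
```

```text
[0.56862432 0.08526511 0.22630637] 95.2938022275263 [-0.66449036  0.24331719  0.51582274  1.6456061  -0.12404824  1.28586169
 -0.03391318] 5.6 [0.69718867 0.22897013 1.47282036]
281.1093522843985 226.7790552809238
176 221 (100, 120, 3)
```

View pics/w3z.png

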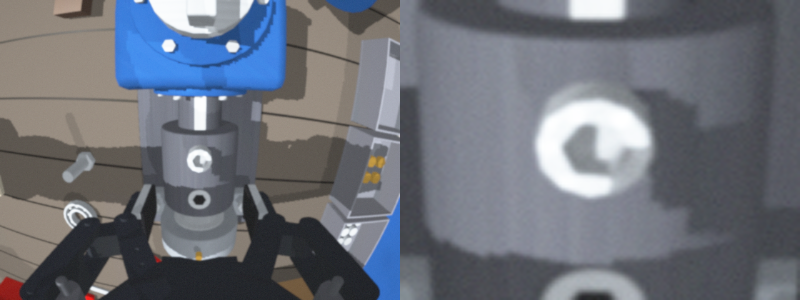

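The bright flat is centred in the gap, so it faces up. The screw centre is near px (279,220). I zoom in on the hexagon.

```bash
python3 - <<'E'
from h import *
T=np.load("w3T.npy");im=cv2.imread("pics/w3.png")
g=cv2.cvtColor(im,cv2.COLOR_BGR2GRAY)
b=(g>150).astype(np.uint8);n,l,st,c=cv2.connectedComponentsWithStats(b)
print([ (st[i],c[i]) for i in range(1,n) if 250<c[i][0]<310 and 195<c[i][1]<250])
c=im[198:243,249:309]
cv2.imwrite("pics/w3h.png",cv2.resize(c,(800,600),interpolation=cv2.INTER_CUBIC))
for p in [(279,220.5),(279,218),(279,223)]: print(p,onz("wrist",p,.154,T))
E
```

```text
[(array([260, 204,  37,  39, 957], dtype=int32), array([277.68234065, 223.32497388]))]
(279, 220.5) [0.56777338 0.08936673 0.154     ]
(279, 218) [0.56760989 0.09113874 0.154     ]
(279, 223) [0.56793782 0.08758437 0.154     ]
```

View pics/w3h.png

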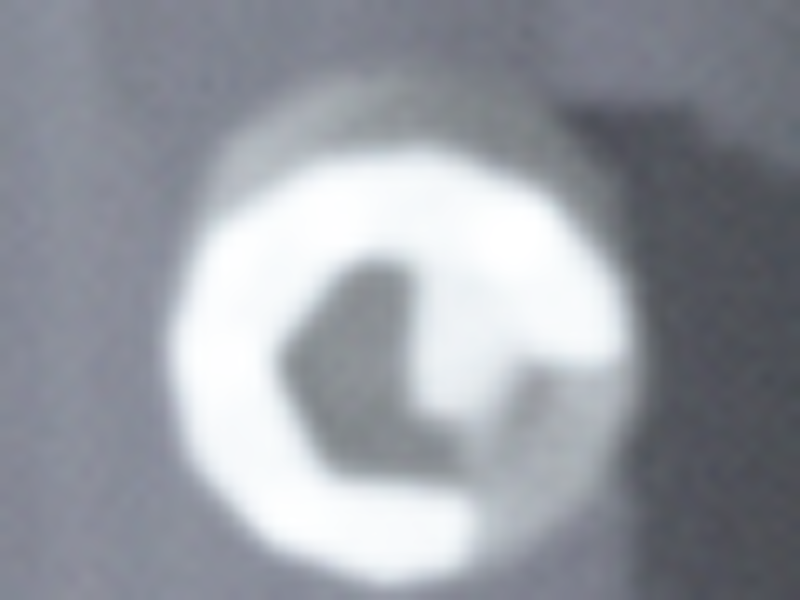

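The hexagon has a corner pointing almost image-left, turned about 3.5° clockwise, so its flat normals lie at world yaw ≈ 92° mod 60°. The screw centre at px (279.4,225.4) gives ≈ (0.568,0.086). Next is the key.

Call:
jog_arm:
  deltas:
    - {"offset": [0,0,-0.05],"rotation": [0,0,0],"gripper": 0.7}
    - {"offset": [0,0,-0.05],"rotation": [0,0,0],"gripper": 0.7}
    - {"offset": [-0.0443,-0.004,0],"rotation": [0,0,0],"gripper": 0.7}
    - {"offset": [-0.0443,-0.004,0],"rotation": [0,0,0],"gripper": 0.7}
    - {"offset": [-0.0443,-0.004,0],"rotation": [0,0,0],"gripper": 0.7}
    - {"offset": [-0.0443,-0.004,0],"rotation": [0,0,0],"gripper": 0.7}
    - {"offset": [-0.0443,-0.004,0],"rotation": [0,0,0],"gripper": 0.7}
    - {"offset": [-0.0443,-0.004,0],"rotation": [0,0,0],"gripper": 0.7}
    - {"offset": [-0.0443,-0.004,0],"rotation": [0,0,0],"gripper": 0.7}
    - {"offset": [-0.0443,-0.004,0],"rotation": [0,0,0],"gripper": 0.7}
    - {"offset": [-0.0443,-0.004,0],"rotation": [0,0,0],"gripper": 0.7}
    - {"offset": [0,0,0],"rotation": [0,0,-4.7],"gripper": 0.7}
    - {"offset": [0,0,0],"rotation": [0,0,0],"gripper": 0.7}
    - {"offset": [0,0,0],"rotation": [0,0,0],"gripper": 0.7}

```text
clock: 7.05
position: [0.5703, -0.3144, 0.3271]
ee_rot: [0.643, 0.766, 0.001, 0.001]
ft_force: [-0.3, 0.8, -0.3]
grip_width: 0.703
grasp_force: 0.0
```

```bash
python3 - <<'E'
from h import *
np.set_printoptions(precision=4,suppress=True)
T,o=pose(); im=imaging.camera("wrist"); cv2.imwrite("pics/w4.png",im); print(T[:3,3],yaw(T),o["joint_pos"],o["clock"])
np.save("w4T",T)
b=(im.max(2)<75).astype(np.uint8)
n,l,st,c=cv2.connectedComponentsWithStats(b)
for i in range(1,n):
    if st[i][4]>300:
        r=cv2.minAreaRect(np.argwhere(l==i)[:,::-1].astype(np.float32)); print(st[i],r)
        if st[i][4]<8000:
            bx=cv2.boxPoints(r); e=[onz("wrist",p,.153,T) for p in bx]; print("  c",np.mean(e,0),[np.linalg.norm(e[k]-e[k-1]) for k in (1,2)],[np.degrees(np.arctan2(*(e[k]-e[k-1])[1::-1])) for k in (1,2)])
E
```

```text
[ 0.5703 -0.3144  0.3271] 99.95522136937305 [-0.0622  0.4214  0.7204  1.277  -0.2746  1.5387  0.7953] 7.05
[ 186    0  256  137 8190] ((331.2652587890625, 29.75994873046875), (269.30999755859375, 120.57951354980469), 33.11134338378906)
[ 267  132   21   99 1492] ((277.935302734375, 180.87582397460938), (98.04439544677734, 19.192283630371094), 87.92996978759766)
  c [ 0.5686 -0.3101  0.153 ] [np.float64(0.017907102255948718), np.float64(0.09830640260754665)] [np.float64(11.93969854537108), np.float64(-77.65968222593622)]
[183 139  21  74 986] ((193.0, 175.5), (20.0, 73.0), 0.0)
  c [ 0.4847 -0.3178  0.153 ] [np.float64(0.07456524019332107), np.float64(0.020026563218743253)] [np.float64(95.53248007028249), np.float64(7.844901175341454)]
[   28   213   503   207 45446] ((281.2535400390625, 322.4649353027344), (502.03814697265625, 205.9822540283203), 1.4917404651641846)
```

View pics/w4.png

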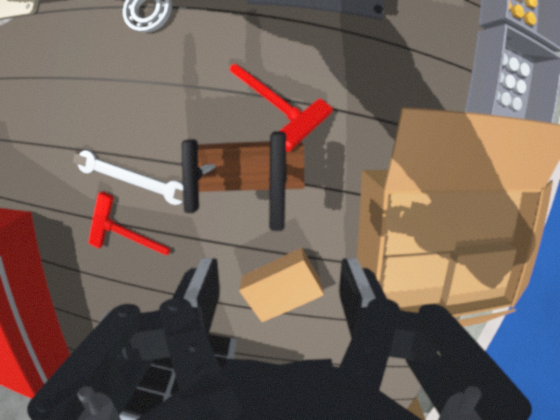

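The bar at (278,181) px measures 98×18 mm, centred at (0.5686,−0.3101) with yaw 102.3°. That agrees with the estimate, so I grasp it.

Call:
jog_arm:
  deltas:
    - {"offset": [0.0035,-0.0007,0],"rotation": [0,0,-2.3],"gripper": 0.5}
    - {"offset": [0,0,0.045],"rotation": [0,0,0],"gripper": 0.5}
    - {"offset": [0,0,0.045],"rotation": [0,0,0],"gripper": 0.5}
    - {"offset": [0,0,0.045],"rotation": [0,0,0],"gripper": 0.5}
    - {"offset": [0,0,0.03],"rotation": [0,0,0],"gripper": 0.5}
    - {"offset": [0,0,0.02],"rotation": [0,0,0],"gripper": 0.5}
    - {"offset": [0,0,0.01],"rotation": [0,0,0],"gripper": 0.5}
    - {"offset": [0,0,0],"rotation": [0,0,0],"gripper": 0.5}
    - {"offset": [0,0,0],"rotation": [0,0,0],"gripper": 0}
    - {"offset": [0,0,0],"rotation": [0,0,0],"gripper": 0}
    - {"offset": [0,0,0],"rotation": [0,0,0],"gripper": 0}
    - {"offset": [0,0,0],"rotation": [0,0,0],"gripper": 0}
    - {"offset": [0,0,0],"rotation": [0,0,0],"gripper": 0}
  newtons: 100

```text
clock: 8.4
position: [0.5694, -0.3122, 0.132]
ee_rot: [0.627, 0.779, 0.001, 0.002]
ft_force: [2.4, 1.0, 7.0]
grip_width: 0.173
grasp_force: 98.0
```

Call:
jog_arm:
  deltas:
    - {"offset": [0,0,-0.02],"rotation": [0,0,0],"gripper": 0}
    - {"offset": [0,0,-0.04],"rotation": [0,0,0],"gripper": 0}
    - {"offset": [0,0,-0.04],"rotation": [0,0,0],"gripper": 0}
    - {"offset": [0,0,-0.045],"rotation": [0,0,0],"gripper": 0}
    - {"offset": [0,0,-0.045],"rotation": [0,0,0],"gripper": 0}
    - {"offset": [0,0,-0.04],"rotation": [0,0,0],"gripper": 0}
    - {"offset": [0.0432,0.0094,0],"rotation": [0,0,0],"gripper": 0}
    - {"offset": [0.0432,0.0094,0],"rotation": [0,0,0],"gripper": 0}
    - {"offset": [0.0432,0.0094,0],"rotation": [0,0,0],"gripper": 0}
    - {"offset": [0.0432,0.0094,0],"rotation": [0,0,0],"gripper": 0}
    - {"offset": [0.0432,0.0094,0],"rotation": [0,0,0],"gripper": 0}
    - {"offset": [0.0432,0.0094,0],"rotation": [0,0,0],"gripper": 0}
    - {"offset": [0.0432,0.0094,0],"rotation": [0,0,0],"gripper": 0}
    - {"offset": [0.0432,0.0094,0],"rotation": [0,0,0],"gripper": 0}
    - {"offset": [0.0432,0.0094,0],"rotation": [0,0,0],"gripper": 0}

```text
clock: 9.9
position: [0.5675, 0.0873, 0.3605]
ee_rot: [0.628, 0.778, 0.0, -0.0]
ft_force: [1.5, -0.2, -2.1]
grip_width: 0.169
grasp_force: 98.9
```

Call:
jog_arm:
  deltas:
    - {"offset": [0,0,0],"rotation": [0,0,-8.2],"gripper": 0}
    - {"offset": [0,0,0],"rotation": [0,0,-8.2],"gripper": 0}
    - {"offset": [0,0,0],"rotation": [0,0,-8.2],"gripper": 0}
    - {"offset": [0,0,0],"rotation": [0,0,-8.2],"gripper": 0}
    - {"offset": [0,0,0],"rotation": [0,0,-8.2],"gripper": 0}
    - {"offset": [0,0,0],"rotation": [0,0,-8.2],"gripper": 0}
    - {"offset": [0,0,0.035],"rotation": [0,0,0],"gripper": 0}
    - {"offset": [0,0,0.03],"rotation": [0,0,0],"gripper": 0}
    - {"offset": [0,0,0],"rotation": [0,0,0],"gripper": 0}
    - {"offset": [0,0,0],"rotation": [0,0,0],"gripper": 0}

```text
clock: 10.9
position: [0.568, 0.0857, 0.296]
ee_rot: [0.247, 0.969, -0.0, -0.0]
ft_force: [-0.5, 0.1, -1.2]
grip_width: 0.17
grasp_force: 98.6
```

```bash
python3 - <<'E'
from h import *
T,o=pose(); print(T[:3,3],yaw(T),o["joint_pos"],o["clock"],o["ft_force"],o["torque"],T[:3,2])
t=imaging.camera("top");s=imaging.camera("scene");w=imaging.camera("wrist")
cv2.imwrite("pics/t5.png",t);cv2.imwrite("pics/s5.png",s);cv2.imwrite("pics/w5.png",w)
z=lambda i,x,y,a,b:cv2.resize(i[y:y+b,x:x+a],(400,600),interpolation=cv2.INTER_CUBIC)
cv2.imwrite("pics/z5.png",np.hstack([z(s,300,140,56,84),cv2.resize(w,(400,600))]))
E
```

```text
[0.56796985 0.08572583 0.29600797] 151.4468519359328 [-0.60430355  0.19926378  0.44056121  1.53767252 -0.08537443  1.42428926
  0.91358367] 10.9 [-0.49684967  0.08555619 -1.23754405] [ 0.02822443 -0.03982301  0.01534657] [-4.91037753e-04 -1.43033525e-04 -9.99999869e-01]
```

View pics/z5.png

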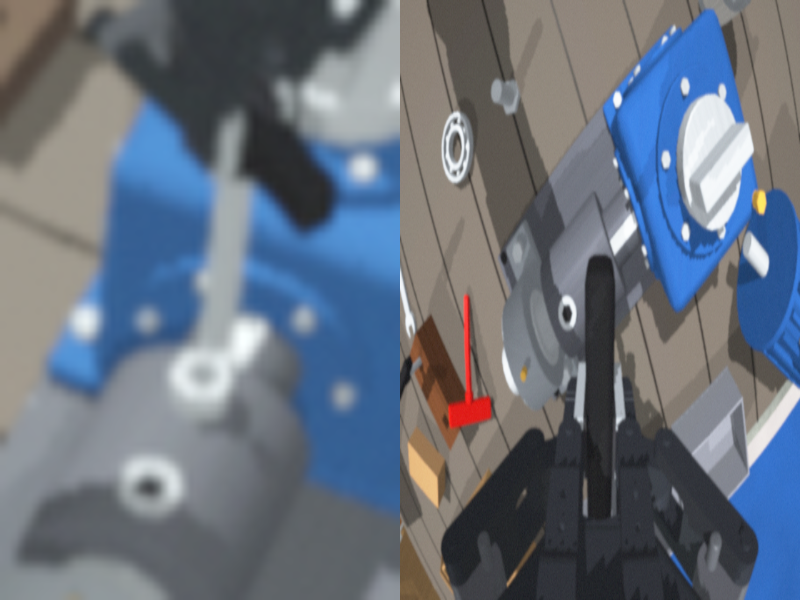

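The scene crop shows the shank just above the screw, ending near (214,350), with the screw ring at (202,377). I work out the sideways offset from that.

```bash
python3 - <<'E'
from h import *
np.set_printoptions(precision=2,suppress=True,linewidth=150)
s=cv2.imread("pics/s5.png").astype(int); s0=cv2.imread("pics/scene0.png").astype(int)
m=imaging.camera_model("scene");K=m["camera_matrix"]
def pr(p):
    c=m["world_to_cam"]@np.r_[p,1]; return np.array([K[0,2]+K[0,0]*c[0]/-c[2],K[1,2]-K[1,1]*c[1]/-c[2]])
x,y=.5680,.0857
for z in (.26,.22,.174,.154): print(z,pr([x,y,z]))
print("J per mm x,y",(pr([x+.01,y,.154])-pr([x,y,.154]))/10,(pr([x,y+.01,.154])-pr([x,y,.154]))/10)
# shank: gray (blue-red small) against blue
for r in range(158,190,3):
    d=(s[r,318:345,0]-s[r,318:345,2]); print(r,d)
# screw ring: both frames brightness
for nm,i in(("s5",s),("s0",s0)):
    g=i.mean(2)[184:202,320:338]; print(nm); print(g.astype(int))
E
```

```text
0.26 [330.67 167.4 ]
0.22 [329.3  176.91]
0.174 [327.82 187.24]
0.154 [327.2  191.55]
J per mm x,y [0.32 0.15] [ 0.17 -0.24]
158 [ 74 119 131 132 131 127 110  66  20   9   8   7   8   9   9   8   5   4   3   3   5   5   5  11  17  18  18]
161 [129 132 132 132 133 132 129 114  81  42  13   9   9   9   8   6   2   2   2   3   4   4   6   5  17  57  97]
164 [123 124 125 126 127 129 129 130 130 126 102  57  21  10   8   6   7   7   5   2   2   2   3   4   4   4  11]
167 [ 97 100 103 106 110 114 116 118 122 124 124  95  41  15  10   9  26  76 104  84  42   9   1   3   4   3   3]
170 [ 92  93  93  95  93  92  94  95  96  99  94  57  18  10   9  11  33  93 124 126 121 103  58  16   2   4  14]
173 [ 92  92  94  92  92  93  93  94  93  93  76  38  15  10  10  14  40  81 101 109 110 113 112 106 102 108 121]
176 [ 92  93  92  94  97  96 100 112 115 112  82  36  14  10  10  24  76 107 104 100  97  96  96  98  98 102 104]
179 [ 92  93  96 101 100  98  97  94  78  36  14  11   9   9  12  28  72 105 110 114 116 118 118 112 104  99  96]
182 [ 90  85  78  81  90  95  95  93  93  74  38  15   9   9  1
[... 2232 characters left out ...]
187 145 136 130 122 115]
 [150 151 155 177 217 232 223 199 186 202 223 228 185 146 138 134 125 113]
 [150 152 155 169 198 221 232 221 214 223 231 215 166 138 136 134 129 119]
 [151 153 155 164 181 197 215 214 214 216 213 185 138 124 131 131 128 123]
 [152 154 155 160 171 178 185 188 190 188 181 156 120 110 119 127 126 124]
 [154 154 155 156 162 168 171 171 172 169 160 136 109 101 109 122 125 123]
 [154 155 154 154 155 159 160 155 152 148 137 117 103  99 105 121 124 121]
 [154 155 154 153 152 151 149 141 128 122 117 109 101  99 106 120 122 119]
 [155 153 153 153 151 149 147 141 130 125 124 118 107 104 113 121 120 116]
 [154 153 153 152 151 148 146 143 139 137 135 130 119 115 120 120 118 115]]
```

```bash
python3 - <<'E'
from h import *
np.set_printoptions(precision=1,suppress=True,linewidth=160)
w=cv2.imread("pics/w5.png");m=imaging.camera_model("wrist");K=m["camera_matrix"]
def prw(p):
    q=np.linalg.inv(m["hand_eye"])@np.r_[p,1]; th=np.arctan2(np.hypot(q[0],q[1]),-q[2]);ph=np.arctan2(-q[1],q[0])
    return np.array([K[0,2]+K[0,0]*th*np.cos(ph),K[1,2]+K[0,0]*th*np.sin(ph)])
for r in (-.004,-.002,0,.002): print(r,"near",prw([.05+r,0,.005]),prw([.05+r,0,-.021]),"far",prw([-.05+r,0,-.021]),prw([-.05+r,0,.005]))
print(prw([.02,.008,-.021]),prw([.02,-.008,-.021]))
for c in (272,277,282): print(c,w[172:192,c].mean(1), "far",w[340:372,c].mean(1))
print(w[230,260:300].mean(1))
# w4 check: bar end rows at z .153/.127
T=np.load("w4T.npy")
w4=cv2.imread("pics/w4.png");print(w4[126:140,277].mean(1),w4[222:238,277].mean(1))
for px in((277.5,131.5),(277.5,231)): print([np.round((np.linalg.inv(T)@np.r_[onz("wrist",px,z,T),1])[:3]*1000,1) for z in(.127,.153)])
E
```

```text
-0.004 near [278.5 185.2] [278.4 203.7] far [278.7 391.7] [278.7 357.4]
-0.002 near [278.5 180.7] [278.4 198.3] far [278.7 389.4] [278.7 355. ]
0 near [278.5 176.1] [278.4 192.8] far [278.7 387. ] [278.7 352.5]
0.002 near [278.5 171.6] [278.4 187.3] far [278.7 384.5] [278.7 350. ]
[299.3 268.1] [257.7 268.1]
272 [159.3 156.7 154.3 151.3 146.3 132.3  95.3  62.7  41.   37.   38.   38.3  40.3  38.   34.7  40.7  35.7  36.7  38.7  42.7] far [39.7 34.7 36.  35.3 39.3 34.  31.7 36.  35.7 33.7 30.7 39.3 30.3 37.7 37.  32.  34.3 34.7 34.7 33.  36.3 38.3 42.3 46.3 52.7 51.3 54.3 51.  49.7 47.  49.3
 52.3]
277 [146.3 145.  143.3 142.7 136.7 118.   94.   56.   35.7  36.3  36.3  37.3  40.3  39.3  39.   39.7  43.   40.   45.7  44. ] far [39.7 33.3 33.7 34.  35.7 29.7 32.  32.7 36.3 36.7 36.  32.  40.7 34.  35.  34.3 36.7 33.3 26.7 36.3 36.7 30.  31.7 40.3 50.3 50.7 51.7 50.7 46.  44.3 48.3
 50. ]
282 [146.3 142.3 138.3 136.3 134.3 117.3  91.7  52.7  41.3  35.3  35.3  37.   34.3  39.   36.7  36.7  36.   36.7  43.3  42.7] far [38.3 35.  32.3 36.3 32.3 35.  33.  30.3 34.7 33.  35.7 36.  34.7 33.3 36.  31.3 35.  36.  32.3 36.7 36.7 35.  32.3 38.7 48.7 51.7 52.  53.7 43.7 47.  48.
 52.3]
[46.7 41.7 51.  46.3 46.7 51.7 50.  50.7 51.7 49.7 48.3 42.  47.  46.  44.7 46.  42.  47.3 44.  47.7 45.3 46.3 47.7 44.3 44.3 49.3 49.3 46.3 47.  45.7 46.
 42.3 42.  46.3 42.3 40.  40.7 37.  34.3 38. ]
[112.7 115.7 115.7 112.7 100.3  73.3  47.   39.   49.   57.7  61.3  59.7  58.3  61.7] [ 50.3  51.   50.7  51.   48.7  47.   50.7  55.7  71.3  95.7 108.  116.  116.  114.  113.3 117. ]
[array([ 51.7,  -1.1, 200.1]), array([ 54. ,  -1. , 174.1])]
[array([-56.7,  -1.2, 200.1]), array([-45.9,  -1.1, 174.1])]
```

Call:
jog_arm:
  deltas:
    - {"offset": [0.0019,-0.0018,0],"rotation": [0,0,0],"gripper": 0}
    - {"offset": [0,0,0.009],"rotation": [0,0,0],"gripper": 0}
    - {"offset": [0,0,0.009],"rotation": [0,0,0],"gripper": 0}
    - {"offset": [0,0,0.001],"rotation": [0,0,0],"gripper": 0}
    - {"offset": [0,0,0.001],"rotation": [0,0,0],"gripper": 0}
    - {"offset": [0,0,0.001],"rotation": [0,0,0],"gripper": 0}
    - {"offset": [0,0,0.001],"rotation": [0,0,0],"gripper": 0}
    - {"offset": [0,0,0],"rotation": [0,0,0],"gripper": 0}
    - {"offset": [0,0,0],"rotation": [0,0,0],"gripper": 0}

```text
clock: 11.95
position: [0.5656, 0.0852, 0.2734]
ee_rot: [0.246, 0.969, 0.0, 0.0]
ft_force: [-0.2, -0.5, -1.4]
grip_width: 0.174
grasp_force: 98.9
```

Call:
jog_arm:
  deltas:
    - {"offset": [0,0,0.001],"rotation": [0,0,0],"gripper": 0}
    - {"offset": [0,0,0.001],"rotation": [0,0,0],"gripper": 0}
    - {"offset": [0,0,0.001],"rotation": [0,0,0],"gripper": 0}
    - {"offset": [0,0,0.001],"rotation": [0,0,0],"gripper": 0}
    - {"offset": [0,0,0],"rotation": [0,0,0],"gripper": 0}
    - {"offset": [0,0,0],"rotation": [0,0,0],"gripper": 0}

```text
clock: 12.55
position: [0.5655, 0.0853, 0.2692]
ee_rot: [0.246, 0.969, 0.0, -0.0]
ft_force: [-0.3, -0.2, -2.0]
grip_width: 0.172
grasp_force: 98.8
```

Call:
jog_arm:
  deltas:
    - {"offset": [0,0,0.001],"rotation": [0,0,0],"gripper": 0}
    - {"offset": [0,0,0.001],"rotation": [0,0,0],"gripper": 0}
    - {"offset": [0,0,0.001],"rotation": [0,0,0],"gripper": 0}
    - {"offset": [0,0,0.001],"rotation": [0,0,0],"gripper": 0}
    - {"offset": [0,0,0],"rotation": [0,0,0],"gripper": 0}
    - {"offset": [0,0,0],"rotation": [0,0,0],"gripper": 0}

```text
clock: 13.15
position: [0.5655, 0.0853, 0.2652]
ee_rot: [0.246, 0.969, 0.0, -0.0]
ft_force: [-0.6, 0.1, -1.2]
grip_width: 0.172
grasp_force: 99.1
```

```bash
python3 - <<'E'
from h import *
T,o=pose(); print(T[:3,3],yaw(T),o["ft_force"],o["torque"])
s=imaging.camera("scene");cv2.imwrite("pics/s6.png",s)
cv2.imwrite("pics/z6.png",cv2.resize(s[150:210,290:370],(800,600),interpolation=cv2.INTER_CUBIC))
E
```

```text
[0.56554403 0.08529064 0.26524315] 151.46539868619342 [-0.58084449  0.1486612  -1.20587841] [0.0646385  0.24347059 0.00375365]
```

View pics/z6.png

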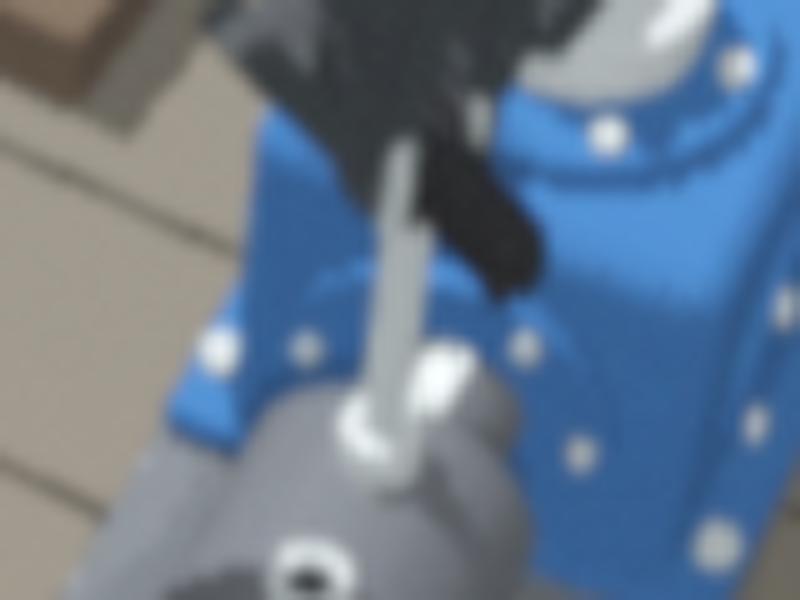

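The key tip is 11 mm below the screw's top face with no contact force, and the shank lines up with the ring, so the key looks seated. I turn it to check for torque.

Call:
jog_arm:
  deltas:
    - {"offset": [0,0,0],"rotation": [0,0,4],"gripper": 0}
    - {"offset": [0,0,0],"rotation": [0,0,4],"gripper": 0}
    - {"offset": [0,0,0],"rotation": [0,0,4],"gripper": 0}
    - {"offset": [0,0,0],"rotation": [0,0,4],"gripper": 0}
    - {"offset": [0,0,0],"rotation": [0,0,0],"gripper": 0}

```text
clock: 13.7
position: [0.5657, 0.0858, 0.2653]
ee_rot: [0.379, 0.925, 0.0, 0.0]
ft_force: [0.4, 2.5, -2.6]
grip_width: 0.174
grasp_force: 98.8
```

```bash
cat > st.py <<'E'
from h import *
np.set_printoptions(precision=4,suppress=True)
T,o=pose(); print(T[:3,3],"yaw",yaw(T),"F",o["ft_force"],"M",o["torque"],"j7",o["joint_pos"][6],o["clock"])
E
python3 st.py
```

```text
[0.5657 0.0858 0.2653] yaw 135.44548127829455 F [ 0.4385  2.5086 -2.5556] M [ 0.6487 -0.0625  0.1362] j7 0.6419180927948589 13.7
```

The key is engaged and the moment is rising. The lateral reaction shows the key axis about 2.8 mm behind the TCP along tool x, so I orbit about that axis as I turn.

Call:
jog_arm:
  deltas:
    - {"offset": [0.0001,0.0009,0],"rotation": [0,0,0],"gripper": 0}
    - {"offset": [0,0.0004,0],"rotation": [0,0,8],"gripper": 0}
    - {"offset": [0,0.0004,0],"rotation": [0,0,8],"gripper": 0}
    - {"offset": [0,0.0004,0],"rotation": [0,0,8],"gripper": 0}
    - {"offset": [0,0.0004,0],"rotation": [0,0,8],"gripper": 0}
    - {"offset": [0,0,0],"rotation": [0,0,0],"gripper": 0}

```text
clock: 14.3
position: [0.5673, 0.0871, 0.2653]
ee_rot: [0.619, 0.785, -0.0, -0.0]
ft_force: [-1.7, 1.5, -0.5]
grip_width: 0.172
grasp_force: 99.0
```

```bash
python3 st.py
```

```text
[0.5673 0.0871 0.2653] yaw 103.44302518187642 F [-1.7032  1.5308 -0.473 ] M [0.5149 0.5802 0.1025] j7 0.09485867950122533 14.3
```

Call:
jog_arm:
  deltas:
    - {"offset": [0.0004,-0.0002,0],"rotation": [0,0,0],"gripper": 0}
    - {"offset": [0,0.0004,0],"rotation": [0,0,8],"gripper": 0}
    - {"offset": [0,0.0004,0],"rotation": [0,0,8],"gripper": 0}
    - {"offset": [0,0.0004,0],"rotation": [0,0,8],"gripper": 0}
    - {"offset": [0,0.0003,0],"rotation": [0,0,6],"gripper": 0}

```text
clock: 14.8
position: [0.5686, 0.0875, 0.2653]
ee_rot: [0.802, 0.598, 0.0, -0.0]
ft_force: [-0.3, 2.1, -1.6]
grip_width: 0.173
grasp_force: 98.8
```

```bash
python3 st.py
```

```text
[0.5686 0.0875 0.2653] yaw 73.43216180871731 F [-0.3071  2.0897 -1.6075] M [0.6789 0.3252 0.1956] j7 -0.4156735626323523 14.8
```

Call:
jog_arm:
  deltas:
    - {"offset": [0.0003,0.0003,0],"rotation": [0,0,8],"gripper": 0}
    - {"offset": [0,0.0004,0],"rotation": [0,0,8],"gripper": 0}
    - {"offset": [0,0.0002,0],"rotation": [0,0,4],"gripper": 0}
    - {"offset": [0,0.0001,0],"rotation": [0,0,3],"gripper": 0}

```text
clock: 15.2
position: [0.5697, 0.0873, 0.2653]
ee_rot: [0.904, 0.427, 0.0, -0.0]
ft_force: [-0.2, 1.9, -2.7]
grip_width: 0.17
grasp_force: 98.7
```

```bash
python3 st.py
```

```text
[0.5697 0.0873 0.2653] yaw 50.58583992022976 F [-0.1668  1.9495 -2.7045] M [0.6153 0.0721 0.2434] j7 -0.8022826292219236 15.2
```

Call:
jog_arm:
  deltas:
    - {"offset": [0,0.0001,0],"rotation": [0,0,2],"gripper": 0}
    - {"offset": [0,0.0001,0],"rotation": [0,0,2],"gripper": 0}

```text
clock: 15.4
position: [0.5699, 0.0872, 0.2653]
ee_rot: [0.918, 0.396, 0.0, -0.0]
ft_force: [-0.7, 1.9, -2.3]
grip_width: 0.173
grasp_force: 98.7
```

```bash
python3 st.py
```

```text
[0.5699 0.0872 0.2653] yaw 46.67365823815795 F [-0.6789  1.9167 -2.3377] M [0.6638 0.0929 0.1952] j7 -0.8682322801829847 15.4
```

Still at drag torque, so I take 6° more.

Call:
jog_arm:
  deltas:
    - {"offset": [0,0.0002,0],"rotation": [0,0,3],"gripper": 0}
    - {"offset": [0,0.0001,0],"rotation": [0,0,3],"gripper": 0}

```text
clock: 15.6
position: [0.5701, 0.087, 0.2653]
ee_rot: [0.938, 0.347, 0.0, -0.0]
ft_force: [1.1, 2.1, -2.7]
grip_width: 0.169
grasp_force: 98.7
```

```bash
python3 st.py
```

```text
[0.5701 0.087  0.2653] yaw 40.63394226279419 F [ 1.133   2.0515 -2.6515] M [0.68   0.0033 0.1659] j7 -0.9698509000863158 15.6
```

Call:
jog_arm:
  deltas:
    - {"offset": [0,0.0001,0],"rotation": [0,0,3],"gripper": 0}
    - {"offset": [0,0.0002,0],"rotation": [0,0,3],"gripper": 0}

```text
clock: 15.8
position: [0.5704, 0.0868, 0.2653]
ee_rot: [0.955, 0.298, 0.0, -0.0]
ft_force: [0.4, 1.0, -2.2]
grip_width: 0.168
grasp_force: 98.6
```

```bash
python3 st.py
```

```text
[0.5704 0.0868 0.2653] yaw 34.63589795081842 F [ 0.4383  1.0028 -2.2394] M [0.687  0.0219 0.1995] j7 -1.0707535423784047 15.8
```

Call:
jog_arm:
  deltas:
    - {"offset": [0,0.0001,0],"rotation": [0,0,3],"gripper": 0}
    - {"offset": [0,0.0002,0],"rotation": [0,0,3],"gripper": 0}

```text
clock: 16.0
position: [0.5706, 0.0866, 0.2653]
ee_rot: [0.969, 0.247, 0.0, -0.0]
ft_force: [1.0, 2.5, -3.1]
grip_width: 0.173
grasp_force: 98.6
```

```bash
python3 st.py
```

```text
[0.5706 0.0866 0.2653] yaw 28.63475945065555 F [ 0.9939  2.4514 -3.0708] M [ 0.7251 -0.0773  0.197 ] j7 -1.17157865658101 16.0
```

Call:
jog_arm:
  deltas:
    - {"offset": [0,0.0001,0],"rotation": [0,0,3],"gripper": 0}
    - {"offset": [0,0.0002,0],"rotation": [0,0,3],"gripper": 0}

```text
clock: 16.2
position: [0.5707, 0.0864, 0.2653]
ee_rot: [0.981, 0.196, 0.0, -0.0]
ft_force: [0.6, 3.0, -2.6]
grip_width: 0.175
grasp_force: 98.6
```

```bash
python3 st.py
```

```text
[0.5707 0.0864 0.2653] yaw 22.63858559143296 F [ 0.5531  2.9807 -2.5851] M [ 0.7715 -0.1395  0.2093] j7 -1.272264141035401 16.2
```

Call:
jog_arm:
  deltas:
    - {"offset": [0.0001,-0.0001,0],"rotation": [0,0,3],"gripper": 0}
    - {"offset": [0,0,0],"rotation": [0,0,3],"gripper": 0}

```text
clock: 16.4
position: [0.5709, 0.0862, 0.2653]
ee_rot: [0.989, 0.145, 0.0, 0.0]
ft_force: [1.0, 1.6, -3.8]
grip_width: 0.169
grasp_force: 98.6
```

```bash
python3 st.py
```

```text
[0.5709 0.0862 0.2653] yaw 16.62646671189895 F [ 0.9552  1.5903 -3.7849] M [ 0.4751 -0.3019  0.1777] j7 -1.3736421170946678 16.4
```

Call:
jog_arm:
  deltas:
    - {"offset": [0,0.0001,0],"rotation": [0,0,3],"gripper": 0}
    - {"offset": [0,0.0002,0],"rotation": [0,0,3],"gripper": 0}

```text
clock: 16.6
position: [0.571, 0.086, 0.2653]
ee_rot: [0.996, 0.093, 0.001, -0.0]
ft_force: [1.0, 0.3, -3.7]
grip_width: 0.17
grasp_force: 98.6
```

```bash
python3 st.py
```

```text
[0.571  0.086  0.2653] yaw 10.629174840119402 F [ 0.9741  0.3009 -3.694 ] M [ 0.5199 -0.335   0.2477] j7 -1.4741014829604737 16.6
```

Call:
jog_arm:
  deltas:
    - {"offset": [0,0.0001,0],"rotation": [0,0,2],"gripper": 0}
    - {"offset": [0,0.0001,0],"rotation": [0,0,2],"gripper": 0}

```text
clock: 16.8
position: [0.5711, 0.0857, 0.2653]
ee_rot: [0.998, 0.058, 0.001, -0.0]
ft_force: [1.2, 2.5, -3.5]
grip_width: 0.168
grasp_force: 98.5
```

```bash
python3 st.py
```

```text
[0.5711 0.0857 0.2653] yaw 6.670499274476617 F [ 1.1613  2.5065 -3.5494] M [ 0.5477 -0.4914  0.3133] j7 -1.5403710484306292 16.8
```

Call:
jog_arm:
  deltas:
    - {"offset": [0,0.0001,0],"rotation": [0,0,2],"gripper": 0}
    - {"offset": [0,0,0],"rotation": [0,0,0],"gripper": 0}

```text
clock: 17.0
position: [0.571, 0.0857, 0.2653]
ee_rot: [0.999, 0.041, 0.001, -0.0]
ft_force: [2.0, 1.9, -3.0]
grip_width: 0.173
grasp_force: 98.5
```

```bash
python3 st.py
```

```text
[0.571  0.0857 0.2653] yaw 4.672336353732944 F [ 2.0313  1.8583 -3.0294] M [ 0.5087 -0.509   0.3041] j7 -1.5738022640679847 17.0
```

Call:
jog_arm:
  deltas:
    - {"offset": [0,0.0001,0],"rotation": [0,0,2],"gripper": 0}
    - {"offset": [0,0,0],"rotation": [0,0,0],"gripper": 0}

```text
clock: 17.2
position: [0.571, 0.0855, 0.2653]
ee_rot: [1.0, 0.023, 0.0, -0.0]
ft_force: [1.5, 1.0, -4.5]
grip_width: 0.173
grasp_force: 98.5
```

```bash
python3 st.py; python3 st.py
```

```text
[0.571  0.0855 0.2653] yaw 2.63505503897814 F [ 1.506   1.0379 -4.5096] M [ 0.5281 -0.6876  0.3697] j7 -1.6078367312388695 17.2
[0.571  0.0855 0.2653] yaw 2.63505503897814 F [ 1.506   1.0379 -4.5096] M [ 0.5281 -0.6876  0.3697] j7 -1.6078367312388695 17.2
```

Call:
jog_arm:
  deltas:
    - {"offset": [0,0.0001,0],"rotation": [0,0,2],"gripper": 0}
    - {"offset": [0,0,0],"rotation": [0,0,0],"gripper": 0}

```text
clock: 17.4
position: [0.571, 0.0854, 0.2653]
ee_rot: [1.0, 0.005, 0.0, -0.0]
ft_force: [1.8, 1.5, -3.7]
grip_width: 0.17
grasp_force: 98.5
```

```bash
python3 st.py
```

```text
[0.571  0.0854 0.2653] yaw 0.6093870448038403 F [ 1.8479  1.5185 -3.7129] M [ 0.5557 -0.8798  0.4435] j7 -1.641728324448143 17.4
```

Call:
jog_arm:
  deltas:
    - {"offset": [0,0,0],"rotation": [0,0,0.5],"gripper": 0}
    - {"offset": [0,0,0],"rotation": [0,0,0],"gripper": 0}
    - {"offset": [0,0,0],"rotation": [0,0,0],"gripper": 0}

```text
clock: 17.7
position: [0.5708, 0.0854, 0.2653]
ee_rot: [1.0, 0.0, 0.0, -0.0]
ft_force: [2.5, 1.9, -4.2]
grip_width: 0.175
grasp_force: 98.5
```

```bash
python3 st.py
```

```text
[0.5708 0.0854 0.2653] yaw 0.02771368732244456 F [ 2.5282  1.8588 -4.2276] M [ 0.5728 -1.1141  0.4583] j7 -1.651437379595239 17.7
```

The moment is 0.458 N m. I back off within the play and draw the key out.

Call:
jog_arm:
  deltas:
    - {"offset": [0.0003,-0.0004,0],"rotation": [0,0,-3],"gripper": 0}
    - {"offset": [0,-0.0002,0],"rotation": [0,0,-3],"gripper": 0}
    - {"offset": [0,0,0],"rotation": [0,0,0],"gripper": 0}

```text
clock: 18.0
position: [0.5709, 0.0857, 0.2653]
ee_rot: [0.999, 0.052, -0.0, 0.0]
ft_force: [2.0, 1.4, -3.9]
grip_width: 0.173
grasp_force: 98.6
```

```bash
python3 st.py
```

```text
[0.5709 0.0857 0.2653] yaw 6.014453060192024 F [ 2.0447  1.3534 -3.9133] M [ 0.4204 -0.7252  0.104 ] j7 -1.551013555058743 18.0
```

Call:
jog_arm:
  deltas:
    - {"offset": [0.0002,-0.0003,0],"rotation": [0,0,-2],"gripper": 0}
    - {"offset": [0,0,-0.004],"rotation": [0,0,0],"gripper": 0}
    - {"offset": [0,0,-0.004],"rotation": [0,0,0],"gripper": 0}
    - {"offset": [0,0,-0.005],"rotation": [0,0,0],"gripper": 0}
    - {"offset": [0,0,-0.01],"rotation": [0,0,0],"gripper": 0}
    - {"offset": [0,0,-0.03],"rotation": [0,0,0],"gripper": 0}
    - {"offset": [0,0,-0.045],"rotation": [0,0,0],"gripper": 0}
    - {"offset": [0,0,0],"rotation": [0,0,0],"gripper": 0}

```text
clock: 18.8
position: [0.5728, 0.0858, 0.3697]
ee_rot: [0.998, 0.069, 0.004, -0.001]
ft_force: [0.5, 0.1, -2.9]
grip_width: 0.172
grasp_force: 99.1
```

```bash
python3 st.py
```

```text
[0.5728 0.0858 0.3697] yaw 7.905901594050253 F [ 0.4917  0.1403 -2.8666] M [ 0.0249 -0.0319  0.0331] j7 -1.537463136363798 18.8
```

Call:
jog_arm:
  deltas:
    - {"offset": [0,0,0],"rotation": [0,0,-8.55],"gripper": 0}
    - {"offset": [0,0,0],"rotation": [0,0,-8.55],"gripper": 0}
    - {"offset": [0,0,0],"rotation": [0,0,-8.55],"gripper": 0}
    - {"offset": [0,0,0],"rotation": [0,0,-8.55],"gripper": 0}
    - {"offset": [0,0,0],"rotation": [0,0,-8.55],"gripper": 0}
    - {"offset": [0,0,0],"rotation": [0,0,-8.55],"gripper": 0}
    - {"offset": [0,0,0],"rotation": [0,0,-8.55],"gripper": 0}
    - {"offset": [0,0,0],"rotation": [0,0,-8.55],"gripper": 0}
    - {"offset": [0,0,0],"rotation": [0,0,-8.55],"gripper": 0}
    - {"offset": [0,0,0],"rotation": [0,0,-8.55],"gripper": 0}
    - {"offset": [0,0,0],"rotation": [0,0,-8.55],"gripper": 0}
    - {"offset": [0,0,0],"rotation": [0,0,0],"gripper": 0}

```text
clock: 20.0
position: [0.571, 0.0861, 0.3635]
ee_rot: [0.628, 0.778, -0.0, -0.0]
ft_force: [0.2, -0.4, -1.7]
grip_width: 0.174
grasp_force: 99.0
```

```bash
python3 st.py; cat > to.py <<'E'
from h import *
import sys
T,o=pose(); g=np.array([float(a) for a in sys.argv[1:4]]); print("tool delta",np.round(T[:3,:3].T@(g-T[:3,3]),4),"zaxis",np.round(T[:3,2],4))
E
python3 to.py .5694 -.3122 .3605
```

```text
[0.571  0.0861 0.3635] yaw 102.12666172557195 F [ 0.1718 -0.4227 -1.7494] M [ 0.0365  0.0161 -0.0564] j7 0.0698616488920203 20.0
tool delta [-0.389  -0.0852  0.003 ] zaxis [-1.e-04  1.e-04 -1.e+00]
```

Call:
jog_arm:
  deltas:
    - {"offset": [-0.0432,-0.0095,0],"rotation": [0,0,0],"gripper": 0}
    - {"offset": [-0.0432,-0.0095,0],"rotation": [0,0,0],"gripper": 0}
    - {"offset": [-0.0432,-0.0095,0],"rotation": [0,0,0],"gripper": 0}
    - {"offset": [-0.0432,-0.0095,0],"rotation": [0,0,0],"gripper": 0}
    - {"offset": [-0.0432,-0.0095,0],"rotation": [0,0,0],"gripper": 0}
    - {"offset": [-0.0432,-0.0095,0],"rotation": [0,0,0],"gripper": 0}
    - {"offset": [-0.0432,-0.0095,0],"rotation": [0,0,0],"gripper": 0}
    - {"offset": [-0.0432,-0.0095,0],"rotation": [0,0,0],"gripper": 0}
    - {"offset": [-0.0432,-0.0095,0],"rotation": [0,0,0],"gripper": 0}
    - {"offset": [0,0,0.045],"rotation": [0,0,0],"gripper": 0}
    - {"offset": [0,0,0.045],"rotation": [0,0,0],"gripper": 0}
    - {"offset": [0,0,0.045],"rotation": [0,0,0],"gripper": 0}
    - {"offset": [0,0,0],"rotation": [0,0,0],"gripper": 0}
    - {"offset": [0,0,0],"rotation": [0,0,0],"gripper": 0}
    - {"offset": [0,0,0],"rotation": [0,0,0],"gripper": 0}

```text
clock: 21.5
position: [0.5695, -0.3126, 0.2315]
ee_rot: [0.63, 0.777, 0.0, 0.002]
ft_force: [-0.4, 0.2, -1.4]
grip_width: 0.177
grasp_force: 98.6
```

```bash
python3 st.py;python3 to.py .5694 -.3122 .182
```

```text
[ 0.5695 -0.3126  0.2315] yaw 101.92866508192732 F [-0.3997  0.1582 -1.3639] M [-0.0438  0.0289 -0.0007] j7 0.8605188142224487 21.5
tool delta [ 0.0006 -0.0002  0.0495] zaxis [ 0.0036 -0.0018 -1.    ]
```

Call:
jog_arm:
  deltas:
    - {"offset": [0.0005,0,0.03],"rotation": [0,0,0],"gripper": 0}
    - {"offset": [0,0,0.015],"rotation": [0,0,0],"gripper": 0}
    - {"offset": [0,0,0.006],"rotation": [0,0,0],"gripper": 0}
    - {"offset": [0,0,0.006],"rotation": [0,0,0],"gripper": 0}
    - {"offset": [0,0,0.003],"rotation": [0,0,0],"gripper": 0}
    - {"offset": [0,0,0],"rotation": [0,0,0],"gripper": 0}

```text
clock: 22.1
position: [0.5689, -0.3114, 0.1687]
ee_rot: [0.629, 0.777, 0.0, 0.001]
ft_force: [1.7, -0.3, -3.1]
grip_width: 0.17
grasp_force: 98.7
```

```bash
python3 st.py;python3 to.py .5694 -.3122 .132
```

```text
[ 0.5689 -0.3114  0.1687] yaw 102.02210057457926 F [ 1.683  -0.2638 -3.1209] M [ 0.0141 -0.7404  0.0193] j7 0.8833318395348566 22.1
tool delta [-0.0009  0.0003  0.0367] zaxis [ 1.2e-03 -2.0e-04 -1.0e+00]
```

Tip is about 13 mm into the hole with low force. I continue down.

Call:
jog_arm:
  deltas:
    - {"offset": [-0.0005,0.0003,0.008],"rotation": [0,0,0],"gripper": 0}
    - {"offset": [0,0,0.008],"rotation": [0,0,0],"gripper": 0}
    - {"offset": [0,0,0.008],"rotation": [0,0,0],"gripper": 0}
    - {"offset": [0,0,0.006],"rotation": [0,0,0],"gripper": 0}
    - {"offset": [0,0,0.004],"rotation": [0,0,0],"gripper": 0}
    - {"offset": [0,0,0],"rotation": [0,0,0],"gripper": 0}
    - {"offset": [0,0,0],"rotation": [0,0,0],"gripper": 0}

```text
clock: 22.8
position: [0.569, -0.3117, 0.1336]
ee_rot: [0.629, 0.777, -0.0, 0.0]
ft_force: [7.0, -1.7, -6.6]
grip_width: 0.171
grasp_force: 98.2
```

```bash
python3 st.py;python3 to.py .5694 -.3122 .132
```

```text
[ 0.569  -0.3117  0.1336] yaw 102.02487288960407 F [ 6.9887 -1.6933 -6.6379] M [-0.5642 -1.8057  0.0182] j7 0.8985730309614516 22.8
tool delta [-0.0006  0.0003  0.0016] zaxis [ 2.e-04 -2.e-04 -1.e+00]
```

Call:
jog_arm:
  deltas:
    - {"offset": [0,0.0007,0.001],"rotation": [0,0,0],"gripper": 0}
    - {"offset": [0,0,0],"rotation": [0,0,0],"gripper": 0.3}
    - {"offset": [0,0,0],"rotation": [0,0,0],"gripper": 0.5}
    - {"offset": [0,0,0],"rotation": [0,0,0],"gripper": 0.5}
    - {"offset": [0,0,0],"rotation": [0,0,0],"gripper": 0.5}
    - {"offset": [0,0,0],"rotation": [0,0,0],"gripper": 0.5}
    - {"offset": [0,0,-0.02],"rotation": [0,0,0],"gripper": 0.5}
    - {"offset": [0,0,-0.04],"rotation": [0,0,0],"gripper": 0.5}
    - {"offset": [0,0,-0.045],"rotation": [0,0,0],"gripper": 0.5}
    - {"offset": [0,0,-0.045],"rotation": [0,0,0],"gripper": 0.5}
    - {"offset": [0,0,-0.045],"rotation": [0,0,0],"gripper": 0.5}
    - {"offset": [0,0,0],"rotation": [0,0,0],"gripper": 0.5}
    - {"offset": [0,0,0],"rotation": [0,0,0],"gripper": 0.5}
    - {"offset": [0,0,0],"rotation": [0,0,0],"gripper": 0.5}

```text
clock: 24.2
position: [0.5691, -0.3113, 0.3269]
ee_rot: [0.629, 0.777, -0.0, -0.001]
ft_force: [-0.1, 0.5, -0.1]
grip_width: 0.5
grasp_force: 0.0
```

```bash
python3 - <<'E'
from h import *
np.set_printoptions(precision=4,suppress=True)
T,o=pose(); im=imaging.camera("wrist"); cv2.imwrite("pics/w7.png",im); print(T[:3,3],yaw(T),o["ft_force"])
n,l,st,c=cv2.connectedComponentsWithStats((im.max(2)<75).astype(np.uint8))
for i in range(1,n):
    if 600<st[i][4]<8000:
        r=cv2.minAreaRect(np.argwhere(l==i)[:,::-1].astype(np.float32)); e=[onz("wrist",p,.153,T) for p in cv2.boxPoints(r)]
        print(st[i],"c",np.mean(e,0),[round(np.linalg.norm(e[k]-e[k-1]),4) for k in (1,2)],[np.degrees(np.arctan2(*(e[k]-e[k-1])[1::-1])) for k in (1,2)])
# flush changes elsewhere: scene before/after
s=imaging.camera("scene");d=np.abs(s.astype(int)-cv2.imread("pics/scene0.png")).max(2)>60
print([ (st_[:4],st_[4]) for st_ in cv2.connectedComponentsWithStats(d.astype(np.uint8))[2][1:] if st_[4]>25])
E
```

```text
[ 0.5691 -0.3113  0.3269] 102.01752595383405 [-0.0525  0.4833 -0.1289]
[ 268  135   21   99 1464] c [ 0.5688 -0.3096  0.153 ] [np.float64(0.0174), np.float64(0.0989)] [np.float64(15.390189820892353), np.float64(-74.23869874194656)]
[184 140  21  73 948] c [ 0.4842 -0.3179  0.153 ] [np.float64(0.0741), np.float64(0.0196)] [np.float64(94.67750796845878), np.float64(7.176664629811079)]
[  32  206   55  147 4041] c [ 0.3072 -0.503   0.153 ] [np.float64(0.0616), np.float64(0.2244)] [np.float64(19.55997482231132), np.float64(-83.83923982618342)]
[(array([132,   0,   8,  16], dtype=int32), np.int32(92)), (array([152,   0,  32,  17], dtype=int32), np.int32(235)), (array([193,   0,   5,  17], dtype=int32), np.int32(50)), (array([284,   0,  36,  33], dtype=int32), np.int32(566)), (array([150,  18,  88, 136], dtype=int32), np.int32(4567)), (array([147,  22,  11,  23], dtype=int32), np.int32(31)), (array([121,  44,   8,  26], dtype=int32), np.int32(81)), (array([134,  76,  17,   9], dtype=int32), np.int32(44)), (array([109,  83,  13,  22], dtype=int32), np.int32(156)), (array([116, 107,  28,  32
[... 1211 characters left out ...]
[307, 277,  33,  19], dtype=int32), np.int32(142)), (array([252, 281,  38,  49], dtype=int32), np.int32(577)), (array([208, 283,  18,  29], dtype=int32), np.int32(126)), (array([210, 303,  12,  13], dtype=int32), np.int32(45)), (array([121, 306,  37,  33], dtype=int32), np.int32(558)), (array([136, 336,  21,  11], dtype=int32), np.int32(140)), (array([158, 339,  22,  11], dtype=int32), np.int32(158)), (array([318, 345,  52,  20], dtype=int32), np.int32(108)), (array([296, 352,  47,  44], dtype=int32), np.int32(1223)), (array([337, 366,  55,  53], dtype=int32), np.int32(1825)), (array([336, 403,  45,  17], dtype=int32), np.int32(318)), (array([391, 402,   5,  18], dtype=int32), np.int32(43))]
```

The key is back at its first position and the smaller key hasn't moved. Handing in.

```bash
python3 -c "
from workcell import workorder
print(workorder.hand_in())"
```

```text
the job is handed in; nothing more can be done
None
```

I handed the job in at about 24 s: I turned the flat up, seated the larger key, nipped the screw up to about 0.46 N m, stood the key back in its hole and left the smaller key where it was, but the hand-in returned no verdict.

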